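Tip out the backward jaw block and fill the tray, all tongues forward

TASK

The three jaw blocks should all lie flat in the three-pocket wooden tray, one to a pocket, with their tongues pointing to the front of the tray where the pockets have their sloping wells. One block has been put in backwards: there is no room for fingers round it, so press down its blunt end, over the well, until it tips up and stays up, take it by the raised tongue, turn it end for end and seat it. Also seat the block that lies on the board, scribed side up, in the empty pocket; leave the block that is already the right way round in its place and do not disturb the pliers, wooden plug and metal cap.

Things in the scene. Friction and masses are not known exactly. Their poses are not given: they have to be found in the camera images.
- tray: Fixed wooden tray on the board, 93 (x) x 158 (y) x 36.5 high. Origin on its underside below the middle pocket; -x points to its front (robot's side, small screw heads on that face), z up. Three equal pockets side by side, 52 apart in y, each 38 wide, mouths bevelled, from x = -41.5 to +37.5. Rear floor (x over -5.5) level, 20 mm up; in front of that ridge the floor slopes down to the front at 30 degrees (the well).
- pocket_left (a point): Pocket at the tray's y = +52 mm: point at the rear floor's height (16.5 mm below the rim), at the tray's x = 0, where the centre of a seated block's underside belongs. Axes as the tray's. A seated block's top is 0.5 mm below the rim. The mouth's bevel is 3 mm wide, 5 deep.
- pocket_middle (a point): The same point of the middle pocket, which is the empty one. The backward and the right-way block start in the left and right pockets, either way about, centred on those points.
- pocket_right (a point): The same point of the pocket at y = -52 mm. In any pocket, a backward block whose top is pressed 3 to 5 mm down, near its blunt end, all contact 10 mm or more in front of the ridge (under 5 N), tips on by itself and stays at 30 degrees on the slope, its tongue sticking out at the rear (tip 18 mm above the rim). A right-way block falls back.
- block_turned_centre (a point): Steel jaw block, the one lying backwards in the left or right pocket (tongue to the rear). Body 54 x 34 x 16 high, with a tongue 18 long x 14 wide x 16 high at the middle of one end: 72 long over all. Thin scribed line and two dark screw holes on its flat top. This point: half-way along the 72, half-way up. Its tongue points to its own -x; z up through the scribed top.
- block_turned_tongue (a point): Middle of the end face of the tongue of the backward block, half-way up, 36 mm from its centre point. The block weighs about 70 g, its centre of mass 5 mm from the centre point towards the blunt end.
- block_right_way_centre (a point): Steel jaw block, the one already lying the right way round in the left or right pocket (tongue to the front); stays where it is. Body 54 x 34 x 16 high, with a tongue 18 long x 14 wide x 16 high at the middle of one end: 72 long over all. Thin scribed line and two dark screw holes on its flat top. This point: half-way along the 72, half-way up. Its tongue points to its own -x; z up through the scribed top.
- block_right_way_tongue (a point): Middle of the end face of the tongue of the right-way block, half-way up, 36 mm from its centre point. The block weighs about 70 g, its centre of mass 5 mm from the centre point towards the blunt end.
- block_loose_centre (a point): Steel jaw block, the one lying flat on the board beside the tray, turned any way. Body 54 x 34 x 16 high, with a tongue 18 long x 14 wide x 16 high at the middle of one end: 72 long over all. Thin scribed line and two dark screw holes on its flat top. This point: half-way along the 72, half-way up. Its tongue points to its own -x; z up through the scribed top.
- block_loose_tongue (a point): Middle of the end face of the tongue of the loose block, half-way up, 36 mm from its centre point. The block weighs about 70 g, its centre of mass 5 mm from the centre point towards the blunt end.
- pliers: Green-handled pliers, 140 x 47 x 11, lying on the board to the right; not to be disturbed. Origin on the underside at the middle.
- plug: Round wooden plug, 28 across, 10 high; not to be disturbed. Origin at the centre of its underside.
- cap: Round zinc cap, 28 across, 9 high; not to be disturbed. Origin at the centre of its underside.
Things that resemble listed ones, but are neither listed nor needed, are in the scene too. Leave any orange look-alike of the part that bears block_right_way_centre alone.

How it is judged:
By the outcome, as a careful person would: the job done as asked, in the order asked, and still so for the second after the job is handed in, with the robot touching nothing.
It also fails if it takes over 72 s, if anything falls off the work surface, if the arm or the gripper's body presses on something with over 40 N, if the wrist force passes 120 N, or if a joint passes its speed limit or range.

ROBOT

A 6-joint arm with a two-finger parallel gripper is mounted at the origin on a cart in front of the work surface, level with it; the furniture and walls round the work are solid. World frame = base frame: x ahead of the robot, y to its left, z up, the work surface at z = 0. Lengths are in mm, angles in rad, forces in N, time in s.
With the tool pointing down it reaches from about 400 to 925 mm from the base axis. Payload 12.5 kg.
Tool frame: the origin (TCP) lies between the finger pads; the fingertips stand 19 mm ahead of it and the grasp point (between the pads) is the TCP (env.tips_ahead is the distance from the TCP to the fingertips, in mm); z points along the fingers, y is the line along which they close (so a half turn about z gives the same grasp; the last joint's range is limited). The gripper opens to 95 mm and grips with 3 to 60 N. Pads are 20 mm wide; open, the fingers measure 119 mm over their backs; the gripper's body (75 mm by 180 mm) begins 59 mm behind the grasp point.
Start: joints at [-1.269, 0.491, 1.559, -0, 1.092, -0.106], TCP at [247.893, -573.754, 233.661] pointing down, gripper open.
Joint ranges: [-3.1, 3.1], [-0.84, 2.19], [0.05, 2.79], [-1.13, 4.28], [0.06, 2.93], [-2.69, 2.69]. Speed limits (rad/s): [2.22, 2.22, 2.79, 3.14, 3.14, 3.14].

INTERFACE

Orientations are given as [roll, pitch, yaw] about the fixed x, y, z axes, in that order (R = Rz(yaw) Ry(pitch) Rx(roll)).
In Python, from cell import env gives the robot as it stands.
- The arm moves only by the shell command python3 -m crank 'ROWS'. ROWS is JSON, a list of rows, each a list of 5 numbers: the shift along the tool's x, y, z in mm, then the turn about the tool's z in degrees, then the finger opening in mm, from 0 to 95.1. In form: [[dx, dy, dz, yaw, grip], ...]. A call has 1 to 10 rows; each row is the pose to reach, as a shift and turn from the pose commanded when the call began, along the tool's axes at that moment; what a row does not reach only later rows make up. A row lasts 1/12 s, in which the tool goes at most 41.7 mm and 7.16 degrees, less where a joint would pass 70% of its speed; a pose out of reach is approached as far as the arm can. A call with a gripper value outside its range is refused whole. The fingers move at their own pace and stop on an object; the grip force is fixed at half the most. Time passes only in rows, so rows that repeat a pose let the fingers close. It gives the time, the measured TCP pose, the force, the opening and the grip force at its end, in the units of the state.
- env.state(): the state, without advancing time (a new reading comes with each control period).
- env.read_camera(name): name is "side" or "top"; returns a dict with "img" (420x560x3 uint8, blue, green, red), "K" (3x3 intrinsics, pixels), "pose" (4x4, takes a point from camera to world coordinates). Camera axes: x right, y down, z forward; pixel columns grow to the right and rows downward; lengths in mm; the calibration is good to about 2 mm. A picture is of the moment at which its call begins. There is no depth.
- env.job_done(): hands the job in; it is judged then, once.
The state is a dict: "t": time; "joints": joint angles; "qvel": joint speeds; "tau": joint torques, N m; "eef_pos": TCP position; "tcp_rot": TCP orientation; "ft_force": force on the tool from outside, world axes, zero at the start; "moment": the same for the moment, N m; "opening": opening from 0.0 (shut) to 1.0 (fully open); "grip_force": force on a finger pad.
Only numpy, scipy, OpenCV 4.12 (cv2) and the standard library are available. Lean on these libraries where they do the work, as an engineer would, in place of code of your own. Each camera call takes 0.05 s, during which the arm holds its last target. There are 200 camera calls.

## Working session

There is one attempt and no reset: what is moved stays moved. The work goes in short steps, Python scripts to look and compute and a shell command to move; the robot and the scene stay as the last step left them, time stands still between calls to the robot, and variables do not carry over. Pictures are saved under pics/ and viewed, at most 10 in all, crops included, and the job is handed in when it is done.

```bash
ls; mkdir -p pics
python3 - <<'E'
from cell import env
import cv2
for n in("top","side"):
    c=env.read_camera(n);cv2.imwrite(f"pics/{n}0.png",c["img"]);print(n,c["K"].tolist(),c["pose"].round(4).tolist())
s=env.state();print(s["t"],s["eef_pos"],s["tcp_rot"],s["ft_force"],env.tips_ahead)
E
```

```text
pics
top [[461.72366606036974, 0.0, 278.50454503724796], [0.0, 461.72366606036974, 210.31843144221654], [0.0, 0.0, 1.0]] [[0.0086, -0.9808, 0.1951, 324.4484], [-0.9996, -0.0135, -0.0238, 23.0731], [0.026, -0.1948, -0.9805, 904.2415], [0.0, 0.0, 0.0, 1.0]]
side [[528.3502911054553, 0.0, 272.83976148245654], [0.0, 528.3502911054553, 212.4782754006032], [0.0, 0.0, 1.0]] [[-0.9646, -0.0966, 0.2452, 192.8192], [-0.2634, 0.3798, -0.8868, 1070.1951], [-0.0075, -0.92, -0.3918, 518.3271], [0.0, 0.0, 0.0, 1.0]]
0.1 [ 247.8673696  -573.55475336  233.12481274] [-3.14063166e+00 -1.04113232e-04  4.07877281e-01] [ 0.03782746  0.39642004 -0.14427426] 19.0
```

View pics/top0.png

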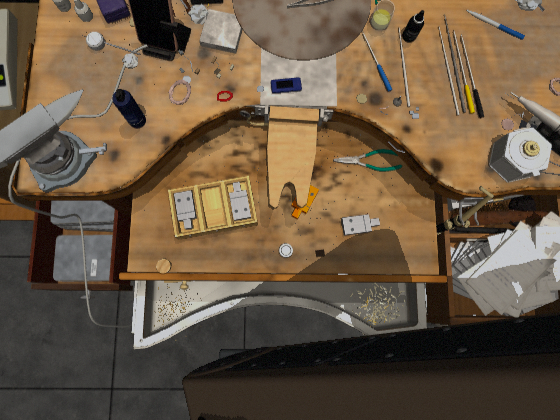

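View pics/side0.png

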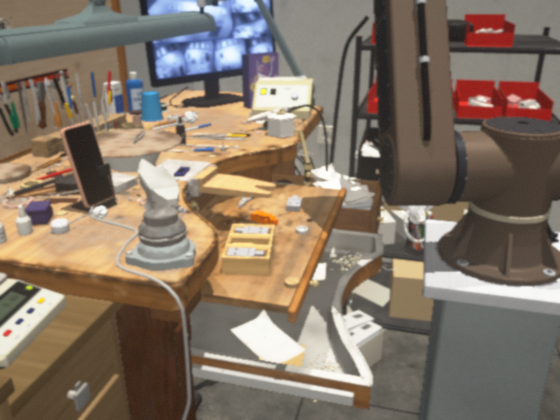

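The top view shows the tray at about (212,207), the loose block at (360,224), the orange look-alike at (305,203), the pliers at (370,160), the cap at (286,251) and the plug at (163,266). I'll enlarge the tray and the loose block.

Run:
```python
import cv2,numpy as np
t=cv2.imread("pics/top0.png")
a=cv2.resize(t[165:245,160:265],None,fx=5,fy=5,interpolation=cv2.INTER_CUBIC)
b=cv2.resize(t[205:245,330:390],None,fx=4.5,fy=4.5,interpolation=cv2.INTER_CUBIC)
o=np.zeros((400,800,3),np.uint8);o[:400,:525]=a;o[:180,528:528+270]=b;cv2.imwrite("pics/crop1.png",o)
```

```text
(no output)
```

View pics/crop1.png

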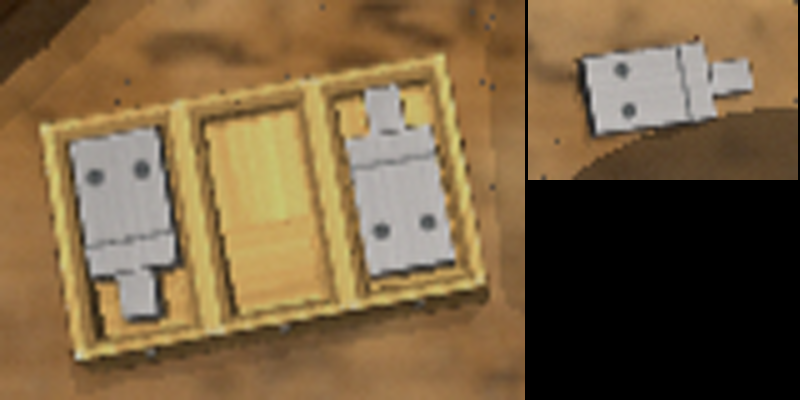

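Tray in the crop: the screw heads (150,352), (285,328), (420,303) are on the lower edge, so the front is image-down. Left pocket block, full-image px (185,208): tongue to the front, so it is the right-way block. Right pocket block, px (239,201): tongue (237,187) to the rear, so it is the backward one. The only other steel block is the loose one at px (360,224), with its tongue to the right. The orange object at (305,203) is the look-alike.

```bash
cat > h.py <<'E'
import numpy as np,cv2
from scipy.optimize import least_squares
def ray(c,p,z):
    d=c["pose"][:3,:3]@np.linalg.inv(c["K"])@[p[0],p[1],1.];o=c["pose"][:3,3];return (o+d*(z-o[2])/d[2])[:2]
def proj(c,P):
    q=np.linalg.inv(c["pose"])@np.append(P,1);q=c["K"]@q[:3];return q[:2]/q[2]
def fit(model,obs):  # planar rigid fit -> x,y,yaw deg, rms
    m=np.array(model,float);o=np.array(obs);a=m-m.mean(0);b=o-o.mean(0)
    th=np.arctan2((a[:,0]*b[:,1]-a[:,1]*b[:,0]).sum(),(a*b).sum())
    R=np.array([[np.cos(th),-np.sin(th)],[np.sin(th),np.cos(th)]]);t=o.mean(0)-R@m.mean(0)
    return t.round(1),np.degrees(th).round(2),np.sqrt(((m@R.T+t-o)**2).sum(1).mean()).round(2)
E
python3 - <<'E'
from cell import env
from h import *
c=env.read_camera("top");s=env.read_camera("side")
px=[(168.4,190),(248,176.2),(257.2,223),(175.8,236.6)]
M=[(46.5,79),(46.5,-79),(-46.5,-79),(-46.5,79)]
print("tray",fit(M,[ray(c,p,36.5) for p in px]))
def blk(pts,z,off=(160,165),f=5):
    M=[(36,17),(36,-17),(-18,-17),(-18,17),(-36,-7),(-36,7)]
    return fit(M,[ray(c,(off[0]+(p[0]+.5)/f-.5,off[1]+(p[1]+.5)/f-.5),z) for p in pts])
# order in block frame (tongue -x): blunt +y, blunt -y, shoulder -y, +y, tongue -y, +y
print("turned",blk([(457,263),(370,276),(347,136),(432,122),(365,89),(398,84)],36)) 
print("right",blk([(70,143),(159,127),(176,262),(88,278),(158,316),(127,320)],36))
print("loose",blk([(595-528,134),(584-528,58),(705-528,41),(718-528,117),(750-528,60),(752-528,92)],16,(330,205),4.5))
for n,p,z in(("cap",(286,251),9),("plug",(163,266),10),("pliers tip",(334,159),8),("pliers end",(402,158),8),("pin tip",(272,207),60)):print(n,ray(c,p,z).round())
S=cv2.resize(s["img"][160:330,180:350],None,fx=3.5,fy=3.5,interpolation=cv2.INTER_CUBIC);cv2.imwrite("pics/side1.png",S)
E
```

```text
tray (array([503.4, 128.3]), np.float64(11.04), np.float64(1.7))
turned (array([516.7,  78. ]), np.float64(-169.14), np.float64(0.96))
right (array([496. , 180.3]), np.float64(10.93), np.float64(0.97))
loose (array([ 476.9, -161. ]), np.float64(97.83), np.float64(0.67))
cap [422. -14.]
plug [390. 222.]
pliers tip [ 611. -111.]
pliers end [ 615. -250.]
pin tip [499.  15.]
```

View pics/side1.png

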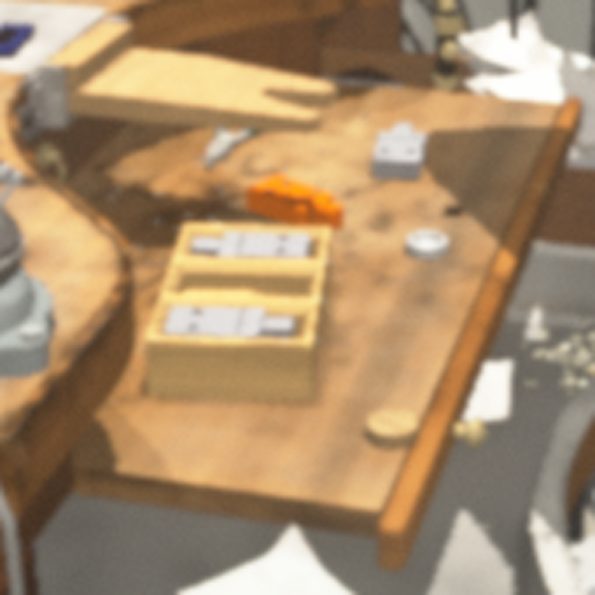

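The side view shows the bench pin overhanging the board behind and to the right of the tray, and the bench standing clearly higher than the board. I'll triangulate the pin and bench heights to check the gripper clears them.

Run:
```python
from cell import env
from h import *
c=env.read_camera("top");s=env.read_camera("side")
def tri(p,q):
    A=[];b=[]
    P=[]
    for cam in(c,s): P.append(cam["K"]@np.linalg.inv(cam["pose"])[:3])
    X=cv2.triangulatePoints(P[0],P[1],np.array(p,float),np.array(q,float));X=X[:3,0]/X[3,0]
    return X.round(),(proj(c,X)-p).round(1)
f=lambda u,v:(180+u/3.5,160+v/3.5)
print("left prong",tri((272,207),f(318,122)))
print("right prong",tri((306,186),f(335,90)))
print("blue box",tri((286,86),f(12,40)))
print("pin clamp/root left",tri((268,122),f(75,85)))
print("loose tongue top check side->z16",ray(s,f(403,128),16))
for n,P in(("tray c",(506.2,129.1,36.5)),("tray rear+",(506.2+45.6-15,129.1+8.8+77.6,36.5)),("loose",(476.9,-161,16))):
    q=proj(s,np.array(P));print(n,((q-[180,160])*3.5).round())
```

```text
left prong (array([490.,  15.,  94.]), array([0.1, 0.8]))
right prong (array([511., -49.,  95.]), array([ 1.9, 10.8]))
blue box (array([709.,  -8., 124.]), array([0.3, 1. ]))
pin clamp/root left (array([649.,  25., 108.]), array([-0.2, -0.8]))
loose tongue top check side->z16 [ 478.74450388 -183.32349184]
tray c [240. 277.]
tray rear+ [140. 337.]
loose [399. 139.]
```

```bash
cat >> h.py <<'E'
from scipy.spatial.transform import Rotation as Ro
TR=np.array([506.2,129.1]);TY=10.9
def tray(x,y):
    a=np.radians(TY);return TR+[np.cos(a)*x-np.sin(a)*y,np.sin(a)*x+np.cos(a)*y]
def goto(env,xy,z,yaw):
    s=env.state();R=Ro.from_euler("xyz",s["tcp_rot"]);d=R.inv().apply(np.array([*xy,z])-s["eef_pos"])
    t=(np.degrees(s["tcp_rot"][2])-yaw+180)%360-180
    print("pos",s["eef_pos"].round(1),"rot",np.degrees(s["tcp_rot"]).round(1),"t",round(s["t"],2),"F",s["ft_force"].round(2),"-> shift",d.round(1),"turn",round(t,1))
E
python3 -c "
from cell import env;from h import *
goto(env,tray(-29,-52),120,TY);print(tray(-29,-52))"
```

```text
pos [ 247.9 -573.7  233.5] rot [-180.    -0.    23.4] t 0.3 F [ 0.15 -0.06 -0.7 ] -> shift [ 476.3 -498.2  113.6] turn 12.5
[487.55616037  72.55437909]
```

```bash
R="python3 -m crank"; python3 -m crank '[[476,-498,0,12.5,0],[476,-498,0,12.5,0],[476,-498,0,12.5,0],[476,-498,0,12.5,0],[476,-498,0,12.5,0],[476,-498,0,12.5,0],[476,-498,0,12.5,0],[476,-498,0,12.5,0],[476,-498,0,12.5,0],[476,-498,0,12.5,0]]'
python3 -c "
from cell import env;from h import *
goto(env,tray(-29,-52),120,TY)"
```

```text
t: 1.13
eef_pos: [392.9, -181.2, 233.9]
tcp_rot: [3.141, -0.0, 0.189]
ft_force: [1.3, -0.6, 0.3]
opening: 0.356
grip_force: 0.0
pos [ 392.9 -181.2  233.9] rot [180.   -0.   10.8] t 1.13 F [ 1.34 -0.55  0.26] -> shift [ 140.6 -231.5  113.8] turn -0.1
```

```bash
python3 -m crank '[[140,-231,0,0,0],[140,-231,0,0,0],[140,-231,0,0,0],[140,-231,0,0,0],[140,-231,0,0,0],[140,-231,0,0,0],[140,-231,60,0,0],[140,-231,113,0,0],[140,-231,113,0,0],[140,-231,113,0,0]]'
python3 - <<'E'
from cell import env;from h import *
goto(env,tray(-29,-52),58,TY)
c=env.read_camera("top");cv2.imwrite("pics/a.png",cv2.resize(c["img"][140:260,150:310],None,fx=5,fy=5,interpolation=cv2.INTER_CUBIC))
s=env.state();R=Ro.from_euler("xyz",s["tcp_rot"])
P=s["eef_pos"]+R.apply([[-10,12,19],[-10,-12,19],[10,12,19],[10,-12,19]])
print([((proj(c,p)-[150,140])*5).round() for p in P])
E
```

```text
t: 1.97
eef_pos: [484.4, 70.8, 115.9]
tcp_rot: [-3.14, 0.008, 0.191]
ft_force: [-1.2, -0.0, -0.6]
opening: 0.005
grip_force: 0.0
pos [484.4  70.8 115.9] rot [-179.9    0.5   10.9] t 1.97 F [-1.16 -0.03 -0.61] -> shift [ 3.9 -1.  57.9] turn 0.0
[array([492., 368.]), array([425., 379.]), array([483., 313.]), array([416., 325.])]
```

View pics/a.png

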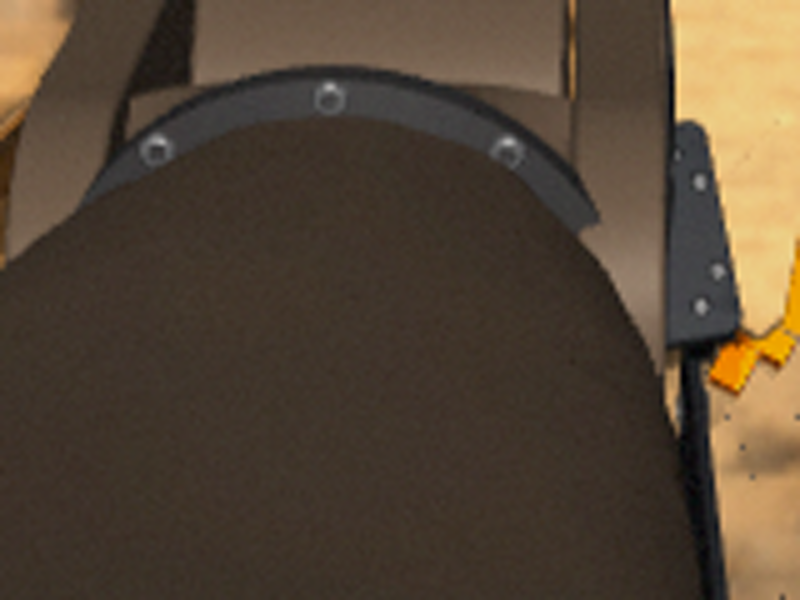

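The arm hides the view from the top camera, so I'll use the side camera near contact.

```bash
python3 -m crank '[[1,0,20,0,0],[1,0,40,0,0],[1,0,57,0,0],[1,0,57,0,0],[1,0,57,0,0]]'
python3 - <<'E'
from cell import env;from h import *
goto(env,tray(-29,-52),55,TY)
c=env.read_camera("side");cv2.imwrite("pics/b.png",cv2.resize(c["img"][200:290,200:320],None,fx=6,fy=6,interpolation=cv2.INTER_CUBIC))
s=env.state();R=Ro.from_euler("xyz",s["tcp_rot"])
P=s["eef_pos"]+R.apply([[-10,12,19],[-10,-12,19],[10,12,19],[10,-12,19]])
print([((proj(c,p)-[200,200])*6).round() for p in P])
print([((proj(c,[*tray(x,y),36.5])-[200,200])*6).round() for x,y in((-36,-52),(-15.5,-52),(-46.5,79),(46.5,79),(-46.5,-79))])
E
```

```text
t: 2.43
eef_pos: [488.4, 70.0, 65.1]
tcp_rot: [3.141, -0.001, 0.189]
ft_force: [0.0, -0.1, 0.8]
opening: 0.005
grip_force: 0.0
pos [488.4  70.   65.1] rot [ 1.80e+02 -1.00e-01  1.08e+01] t 2.43 F [ 0.   -0.15  0.78] -> shift [-0.4 -2.7 10.1] turn -0.1
[array([417., 133.]), array([411., 161.]), array([362., 132.]), array([355., 159.])]
[array([407., 175.]), array([350., 173.]), array([405., 346.]), array([120., 338.]), array([441., 145.])]
```

View pics/b.png

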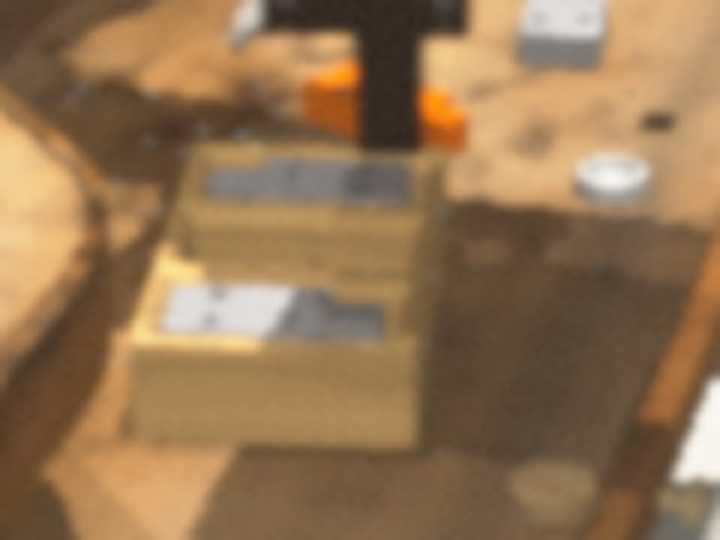

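The side view shows the finger columns (362–418) lying over the front part of the turned block, whose front edge is at about column 410. The offset is right to within 1–2 mm, so I'll descend slowly.

```bash
python3 -m crank '[[0,-2.5,4,0,0],[0,-2.5,7,0,0],[0,-2.5,7,0,0],[0,-2.5,7,0,0]]'; python3 -m crank '[[0,0,0.5,0,0],[0,0,1,0,0],[0,0,1.5,0,0],[0,0,2,0,0],[0,0,2,0,0]]'
```

```text
t: 2.82
eef_pos: [487.3, 72.9, 56.9]
tcp_rot: [3.141, -0.0, 0.19]
ft_force: [0.4, -0.6, 0.1]
opening: 0.005
grip_force: 0.0
t: 3.23
eef_pos: [487.1, 72.8, 54.5]
tcp_rot: [3.142, 0.0, 0.19]
ft_force: [0.6, 0.5, 0.3]
opening: 0.002
grip_force: 0.0
```

```bash
python3 -m crank '[[0,0,0.5,0,0],[0,0,1,0,0],[0,0,1.5,0,0],[0,0,1.5,0,0]]'; python3 -m crank '[[0,0,0.5,0,0],[0,0,1,0,0],[0,0,1.5,0,0],[0,0,1.5,0,0]]'
```

```text
t: 3.57
eef_pos: [487.2, 72.8, 53.0]
tcp_rot: [3.142, 0.0, 0.19]
ft_force: [0.2, -0.0, 0.6]
opening: 0.004
grip_force: 0.0
t: 3.9
eef_pos: [487.2, 72.8, 51.5]
tcp_rot: [3.142, 0.0, 0.19]
ft_force: [-0.1, -0.1, -0.1]
opening: 0.006
grip_force: 0.0
```

```bash
python3 -m crank '[[0,0,0.5,0,0],[0,0,0.8,0,0],[0,0,0.8,0,0],[0,0,0.8,0,0],[0,0,0.8,0,0]]'
python3 - <<'E'
from cell import env;from h import *
c=env.read_camera("side");cv2.imwrite("pics/c.png",cv2.resize(c["img"][200:290,200:320],None,fx=5,fy=5,interpolation=cv2.INTER_CUBIC))
E
```

```text
t: 4.32
eef_pos: [487.3, 72.8, 50.9]
tcp_rot: [3.141, -0.0, 0.19]
ft_force: [1.3, 0.3, 1.1]
opening: 0.006
grip_force: 0.4
```

View pics/c.png

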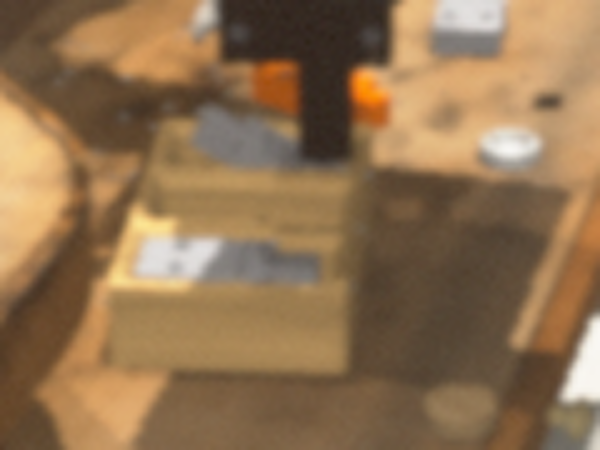

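The block has tipped up: its tongue stands out at the rear at crop (210,115). I'll rise, open, and move over the tongue at tray x of about +23.

```bash
python3 -m crank '[[0,0,-5,0,0],[0,0,-20,0,0],[0,0,-50,0,40],[25,0,-50,0,40],[52,0,-50,0,40],[52,0,-50,0,40],[52,0,-50,0,40],[52,0,-50,0,40]]'
python3 - <<'E'
from cell import env;from h import *
goto(env,tray(23,-52),58,TY)
s=env.state();print(s["opening"]*95)
c=env.read_camera("side");cv2.imwrite("pics/d.png",cv2.resize(c["img"][190:260,210:310],None,fx=6,fy=6,interpolation=cv2.INTER_CUBIC))
R=Ro.from_euler("xyz",s["tcp_rot"]);q=lambda P:((proj(c,P)-[210,190])*6).round()
print("finger -x,+x at tips", [q(s["eef_pos"]+R.apply([x,0,19])) for x in(-10,10)])
print("pred tongue end top/bottom, shoulder top",[q([*tray(x,-52),z]) for x,z in((22.2,54.5),(30.2,40.6),(6.6,45.5))])
E
```

```text
t: 5.03
eef_pos: [537.3, 82.6, 100.6]
tcp_rot: [-3.141, 0.001, 0.19]
ft_force: [0.2, -0.5, 0.2]
opening: 0.371
grip_force: 0.0
pos [537.3  82.6 100.6] rot [-1.80e+02  1.00e-01  1.09e+01] t 5.03 F [ 0.17 -0.51  0.19] -> shift [ 1.3  0.4 42.6] turn -0.0
35.198880090916276
finger -x,+x at tips [array([212., 117.]), array([156., 116.])]
pred tongue end top/bottom, shoulder top [array([185., 185.]), array([165., 220.]), array([229., 209.])]
```

View pics/d.png

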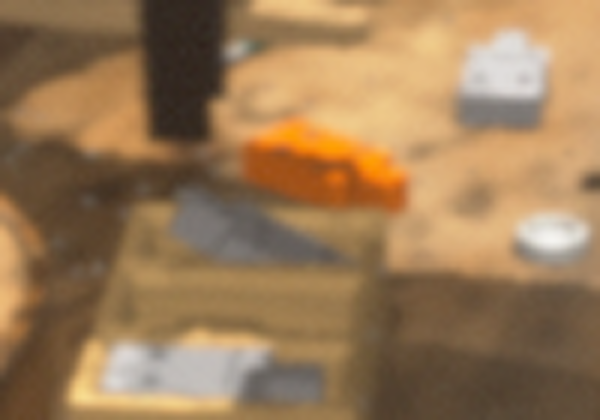

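The side view matches the prediction: raised tongue end top at (183,190), bottom at (170,230). Going down to grip it.

```bash
python3 -m crank '[[1,0,20,0,40],[1,0,35,0,40],[1,0,43,0,40],[1,0,43.5,0,40],[1,0,43.5,0,40],[1,0,43.5,0,40]]'; python3 -m crank '[[0,0,0,0,5],[0,0,0,0,5],[0,0,0,0,5],[0,0,0,0,5],[0,0,0,0,5],[0,0,0,0,5]]'
```

```text
t: 5.58
eef_pos: [539.0, 82.8, 57.6]
tcp_rot: [3.142, 0.0, 0.19]
ft_force: [0.1, 0.3, 0.0]
opening: 0.419
grip_force: 0.0
t: 6.08
eef_pos: [539.3, 82.8, 57.4]
tcp_rot: [3.141, -0.0, 0.19]
ft_force: [-0.2, 0.4, 1.7]
opening: 0.146
grip_force: 30.0
```

```bash
python3 -m crank '[[0,0,-5,0,5],[0,0,-15,0,5],[0,0,-40,0,5],[0,0,-75,0,5],[0,0,-110,0,5],[0,0,-138,0,5],[0,0,-138,0,5],[0,0,-138,0,5]]'
python3 - <<'E'
from cell import env;from h import *
goto(env,tray(-27.5,-52),118,TY+180)
c=env.read_camera("side");cv2.imwrite("pics/e.png",cv2.resize(c["img"][120:260,180:340],None,fx=4,fy=4,interpolation=cv2.INTER_CUBIC))
E
```

```text
t: 6.75
eef_pos: [539.5, 82.8, 197.3]
tcp_rot: [3.141, -0.003, 0.19]
ft_force: [-0.5, -0.3, -1.6]
opening: 0.14
grip_force: 30.0
pos [539.5  82.8 197.3] rot [180.   -0.2  10.9] t 6.75 F [-0.49 -0.35 -1.58] -> shift [-51.7   0.3  79.1] turn 180.0
```

View pics/e.png

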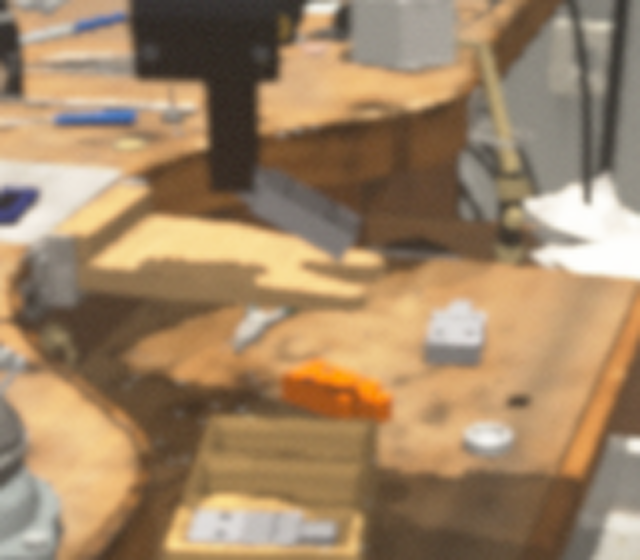

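The block hangs from the tongue at the same 30° or so. Now I'll turn it by -180° over three calls, high up.

```bash
python3 -m crank '[[-20,0,0,-7,5],[-52,0,0,-14,5],[-52,0,0,-21,5],[-52,0,0,-28,5],[-52,0,0,-35,5],[-52,0,0,-42,5],[-52,0,0,-49,5],[-52,0,0,-56,5],[-52,0,0,-63,5],[-52,0,0,-70,5]]' | head -3; python3 -m crank '[[0,0,0,-7,5],[0,0,0,-14,5],[0,0,0,-21,5],[0,0,0,-28,5],[0,0,0,-35,5],[0,0,0,-42,5],[0,0,0,-49,5],[0,0,0,-56,5],[0,0,0,-63,5],[0,0,0,-70,5]]'|head -3; python3 -m crank '[[0,0,0,-7,5],[0,0,0,-14,5],[0,0,0,-21,5],[0,0,0,-28,5],[0,0,0,-35,5],[0,0,0,-40,5],[0,0,0,-40,5],[0,0,0,-40,5],[0,0,0,-40,5]]'
python3 - <<'E'
from cell import env;from h import *
goto(env,tray(-27.5,-52),82,TY+180)
c=env.read_camera("side");cv2.imwrite("pics/f.png",c["img"])
# block outline: blob in greyish hue near gripper
s=env.state();q=lambda x,z:proj(c,[*(s["eef_pos"][:2]+x*np.array([np.cos(np.radians(TY)),np.sin(np.radians(TY))])),s["eef_pos"][2]+z]).round(1)
# predicted blunt bottom/top corners relative to TCP
print("pred blunt bot/top",q(55.6,-52.6),q(63.6,-38.7),"tips",q(-10,-19),q(10,-19))
np.save("pics/f.npy",c["img"][130:240,180:300])
E
```

```text
t: 7.63
eef_pos: [487.4, 73.0, 193.9]
tcp_rot: [-3.139, 0.001, 1.417]
t: 8.47
eef_pos: [487.4, 73.0, 193.9]
tcp_rot: [-3.14, -0.003, 2.639]
t: 9.22
eef_pos: [487.8, 73.0, 194.7]
tcp_rot: [3.141, -0.001, -2.955]
ft_force: [0.4, -0.1, -1.3]
opening: 0.147
grip_force: 30.0
pos [487.8  73.  194.7] rot [ 1.800e+02 -1.000e-01 -1.693e+02] t 9.22 F [ 0.42 -0.1  -1.29] -> shift [ -1.3  -0.4 112.7] turn -0.2
pred blunt bot/top [237.3 182.7] [233.2 176.3] tips [268.3 167.9] [258.6 167.8]
```

```bash
python3 -m crank '[[0,-0.4,30,0,5],[0,-0.4,60,0,5],[0,-0.4,85,0,5],[0,-0.4,100,0,5],[0,-0.4,110,0,5],[0,-0.4,116,0,5],[0,-0.4,118,0,5],[0,-0.4,118,0,5],[0,-0.4,118,0,5]]'; python3 -m crank '[[0,0,1,0,5],[0,0,2,0,5],[0,0,3,0,5],[0,0,4,0,5],[0,0,4,0,5]]'
```

```text
t: 10.02
eef_pos: [488.6, 72.6, 78.0]
tcp_rot: [-3.141, 0.001, -2.952]
ft_force: [0.0, -0.2, -0.3]
opening: 0.143
grip_force: 30.0
t: 10.43
eef_pos: [488.3, 72.6, 73.4]
tcp_rot: [-3.141, 0.0, -2.952]
ft_force: [-0.8, -0.7, 0.7]
opening: 0.144
grip_force: 30.0
```

No obstruction so far, and the blunt end is near the rear floor. I'll lower on while easing forward, watching the force.

```bash
python3 -m crank '[[0.2,0,1,0,5],[0.4,0,2,0,5],[0.6,0,3,0,5],[0.8,0,4,0,5],[1,0,5,0,5],[1,0,5,0,5]]'; python3 -m crank '[[0.2,0,1,0,5],[0.4,0,2,0,5],[0.6,0,3,0,5],[0.8,0,4,0,5],[1,0,5,0,5],[1,0,5,0,5]]'
```

```text
t: 10.93
eef_pos: [486.9, 72.4, 68.4]
tcp_rot: [-3.142, -0.001, -2.952]
ft_force: [-2.6, -1.5, 5.3]
opening: 0.145
grip_force: 30.0
t: 11.43
eef_pos: [486.0, 72.2, 63.3]
tcp_rot: [-3.142, -0.0, -2.952]
ft_force: [-2.6, -0.8, 5.2]
opening: 0.144
grip_force: 30.0
```

Light force of about 5 N; the block is pivoting in the pads as planned. I'll go the last 5 mm.

```bash
python3 -m crank '[[0.3,0,1,0,5],[0.6,0,2,0,5],[0.9,0,3,0,5],[1.2,0,4,0,5],[1.5,0,5,0,5],[1.5,0,5,0,5]]'; python3 -m crank '[[0,0,0,0,18],[0,0,0,0,22],[0,0,0,0,30],[0,0,0,0,40],[0,0,0,0,40],[0,0,0,0,40]]';python3 -m crank '[[0,0,-10,0,40],[0,0,-50,0,40],[0,0,-100,0,40],[0,0,-130,0,40],[0,0,-130,0,40]]'
python3 - <<'E'
from cell import env;from h import *
goto(env,[477,-161],190,97.8)
c=env.read_camera("side")
cv2.imwrite("pics/g.png",cv2.resize(c["img"][200:285,215:305],None,fx=7,fy=7,interpolation=cv2.INTER_CUBIC))
print([((proj(c,[*tray(x,-52),36])-[215,200])*7).round() for x in(-36,-18,36)])
E
```

```text
t: 11.93
eef_pos: [484.8, 71.9, 58.1]
tcp_rot: [-3.142, -0.0, -2.952]
ft_force: [-3.1, -1.5, 4.6]
opening: 0.145
grip_force: 30.0
t: 12.43
eef_pos: [484.9, 72.0, 58.3]
tcp_rot: [-3.142, 0.0, -2.952]
ft_force: [-0.8, -0.4, -0.6]
opening: 0.408
grip_force: 0.0
t: 12.85
eef_pos: [486.9, 72.1, 195.3]
tcp_rot: [-3.14, 0.01, -2.952]
ft_force: [-0.0, 0.2, -0.0]
opening: 0.423
grip_force: 0.0
pos [486.9  72.1 195.3] rot [-179.9    0.6 -169.1] t 12.85 F [-0.04  0.22 -0.02] -> shift [  53.8 -227.     5.2] turn 93.1
[array([370., 205.]), array([312., 204.]), array([139., 200.])]
```

View pics/g.png

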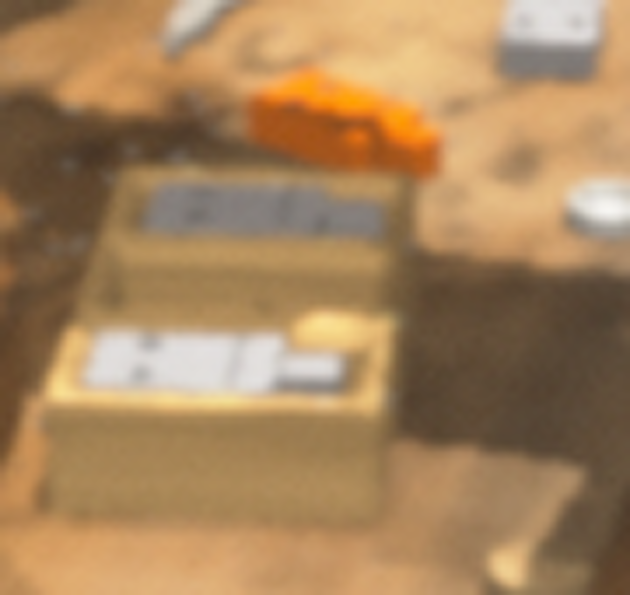

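The backward block now lies flat in the right pocket: tongue to the front at (360,215), blunt end at (150,210), holes visible, level with the rim. Next is the loose block; I'll check it numerically from the side camera as well.

```bash
python3 -m crank '[[54,-231,0,93,60],[54,-231,0,93,60],[54,-231,0,93,60],[54,-231,0,93,60],[54,-231,0,93,60],[54,-231,0,93,60],[54,-231,0,93,60],[54,-231,0,93,60],[54,-231,0,93,60],[54,-231,0,93,60]]' |head -3
python3 - <<'E'
from cell import env;from h import *
goto(env,[476.2,-156],120,97.8)
c=env.read_camera("side")
a=np.radians(97.83);C=np.array([476.9,-161]);u=np.array([np.cos(a),np.sin(a)])
print("side blunt top", ray(c,(293.9,205.7),16).round(1),"pred",(C+36*u).round(1))
E
```

```text
t: 13.73
eef_pos: [474.8, -165.2, 187.8]
tcp_rot: [-3.141, -0.001, 2.074]
pos [ 474.8 -165.2  187.8] rot [-1.799e+02 -1.000e-01  1.188e+02] t 13.73 F [0.09 0.   0.58] -> shift [ 7.3  5.8 67.8] turn 21.0
side blunt top [ 467.6 -121.5] pred [ 472.  -125.3]
```

```bash
python3 -m crank '[[8,4,20,7,60],[8,4,40,14,60],[8,4,68,21,60],[8,4,68,21,60],[8,4,68,21,60],[8,4,68,21,60]]' |head -3
python3 - <<'E'
from cell import env;from h import *
goto(env,[474.2,-155],27,97.8)
E
```

```text
t: 14.28
eef_pos: [475.2, -156.3, 121.1]
tcp_rot: [3.141, 0.0, 1.72]
pos [ 475.2 -156.3  121.1] rot [180.    0.   98.6] t 14.28 F [ 0.17 -0.25  0.06] -> shift [ 1.4 -0.8 94.1] turn 0.8
```

```bash
python3 -m crank '[[1.4,-0.8,30,0.8,60],[1.4,-0.8,60,0.8,60],[1.4,-0.8,85,0.8,60],[1.4,-0.8,94,0.8,60],[1.4,-0.8,94,0.8,60],[1.4,-0.8,94,0.8,60]]'; python3 -m crank '[[0,0,0,0,25],[0,0,0,0,25],[0,0,0,0,25],[0,0,0,0,25],[0,0,0,0,25],[0,0,0,0,25]]'
```

```text
t: 14.78
eef_pos: [474.4, -155.2, 27.4]
tcp_rot: [3.141, 0.001, 1.702]
ft_force: [0.1, -0.3, 0.5]
opening: 0.631
grip_force: 0.0
t: 15.28
eef_pos: [474.2, -155.0, 26.9]
tcp_rot: [3.141, 0.001, 1.701]
ft_force: [-0.8, 0.1, 8.0]
opening: 0.352
grip_force: 30.0
```

```bash
python3 -m crank '[[0,0,-10,0,25],[0,0,-40,0,25],[0,0,-80,0,25],[0,0,-120,0,25],[0,0,-160,0,25],[0,0,-168,0,25],[0,0,-168,0,25]]'
python3 -c "
from cell import env;from h import *
goto(env,tray(2,0),195,TY)"
```

```text
t: 15.87
eef_pos: [474.6, -155.1, 197.4]
tcp_rot: [3.137, 0.003, 1.701]
ft_force: [-0.8, 0.3, -1.0]
opening: 0.352
grip_force: 30.0
pos [ 474.6 -155.1  197.4] rot [179.7   0.2  97.5] t 15.87 F [-0.75  0.28 -1.02] -> shift [277.9  70.2   1.9] turn 86.6
```

```bash
python3 -m crank '[[278,70,0,86.6,25],[278,70,0,86.6,25],[278,70,0,86.6,25],[278,70,0,86.6,25],[278,70,0,86.6,25],[278,70,0,86.6,25],[278,70,0,86.6,25],[278,70,0,86.6,25],[278,70,0,86.6,25],[278,70,0,86.6,25]]' |head -3;  python3 -m crank '[[0,0,0,7,25],[0,0,0,14,25],[0,0,0,15,25],[0,0,0,15,25],[0,0,0,15,25],[0,0,0,15,25]]'
python3 -c "
from cell import env;from h import *
goto(env,tray(2,0),75,TY)"
```

```text
t: 16.7
eef_pos: [506.3, 131.6, 192.3]
tcp_rot: [-3.14, 0.003, 0.554]
t: 17.2
eef_pos: [507.1, 129.7, 193.8]
tcp_rot: [-3.142, 0.001, 0.298]
ft_force: [-0.0, 0.4, -0.6]
opening: 0.353
grip_force: 30.0
pos [507.1 129.7 193.8] rot [-1.80e+02  1.00e-01  1.71e+01] t 17.2 F [-0.02  0.43 -0.63] -> shift [  1.    0.6 118.8] turn 6.2
```

```bash
python3 -m crank '[[1,0.6,30,6.2,25],[1,0.6,60,6.2,25],[1,0.6,95,6.2,25],[1,0.6,115,6.2,25],[1,0.6,119,6.2,25],[1,0.6,119,6.2,25],[1,0.6,119,6.2,25]]' |head -3
python3 - <<'E'
from cell import env;from h import *
goto(env,tray(2,0),57.5,TY)
c=env.read_camera("side");cv2.imwrite("pics/h.png",c["img"])
# yellowish rim vs steel: crude check of tray sides lateral direction not possible; print only
E
```

```text
t: 17.78
eef_pos: [508.9, 129.6, 76.1]
tcp_rot: [3.141, -0.001, 0.188]
pos [508.9 129.6  76.1] rot [180.   -0.   10.8] t 17.78 F [ 0.51 -0.5   0.13] -> shift [-0.8 -0.  18.6] turn -0.1
```

```bash
python3 -m crank '[[-0.5,0,4,0,25],[-0.5,0,8,0,25],[-0.5,0,10,0,25],[-0.5,0,12,0,25],[-0.5,0,13,0,25],[-0.5,0,13,0,25]]'; python3 -m crank '[[0,0,1,0,25],[0,0,2,0,25],[0,0,3,0,25],[0,0,4,0,25],[0,0,5,0,25],[0,0,5,0,25]]'
```

```text
t: 18.33
eef_pos: [507.9, 129.4, 62.1]
tcp_rot: [3.142, 0.0, 0.187]
ft_force: [0.2, 0.1, -0.2]
opening: 0.356
grip_force: 30.0
t: 18.83
eef_pos: [507.9, 129.4, 57.1]
tcp_rot: [3.142, 0.0, 0.187]
ft_force: [0.2, -0.4, -1.1]
opening: 0.355
grip_force: 30.0
```

```bash
python3 -m crank '[[0,0,0,0,38],[0,0,0,0,42],[0,0,0,0,46],[0,0,0,0,46],[0,0,0,0,46]]';python3 -m crank '[[0,0,-10,0,46],[0,0,-50,0,46],[0,0,-90,0,46],[0,0,-130,0,46],[0,-41,-130,0,46],[0,-80,-130,0,46],[0,-120,-130,0,46],[0,-160,-130,0,46],[0,-200,-130,0,46],[0,-240,-130,0,46]]'; python3 -m crank '[[0,-80,0,0,46],[0,-80,0,0,46],[-20,-160,0,0,46],[-20,-160,0,0,46],[-40,-240,0,0,46],[-40,-240,0,0,46],[-60,-320,0,0,46],[-60,-320,0,0,46]]'
```

```text
t: 19.25
eef_pos: [508.0, 129.5, 57.4]
tcp_rot: [3.141, -0.0, 0.187]
ft_force: [0.2, -0.1, -0.3]
opening: 0.481
grip_force: 0.0
t: 20.08
eef_pos: [462.4, 367.1, 188.3]
tcp_rot: [-3.141, -0.001, 0.187]
ft_force: [1.0, -0.4, 0.3]
opening: 0.484
grip_force: 0.0
t: 20.75
eef_pos: [343.2, 670.1, 188.3]
tcp_rot: [-3.141, -0.0, 0.188]
ft_force: [0.9, 0.3, 0.4]
opening: 0.484
grip_force: 0.0
```

Run:
```python
from cell import env;from h import *
for nm in("top","side"):
    c=env.read_camera(nm);im=c["img"];cv2.imwrite(f"pics/fin_{nm}.png",im)
    q=np.array([proj(c,[*tray(x,y),36.5]) for x in(-46,46) for y in(-79,79)]);x0,y0=q.min(0).astype(int);x1,y1=q.max(0).astype(int)
    hsv=cv2.cvtColor(im,cv2.COLOR_BGR2HSV);m=((hsv[...,1]<60)&(hsv[...,2]>70)).astype(np.uint8)
    k=np.zeros_like(m);k[y0:y1,x0:x1]=m[y0:y1,x0:x1]
    n,l,st,ce=cv2.connectedComponentsWithStats(k)
    a=np.radians(TY);Rt=np.array([[np.cos(a),np.sin(a)],[-np.sin(a),np.cos(a)]])
    for i in range(1,n):
        if st[i,4]<60:continue
        p=np.argwhere(l==i)[:,::-1];w=np.array([Rt@(ray(c,u,36)-TR) for u in p])
        lo,hi=np.percentile(w,[1,99],axis=0);front=w[w[:,0]<lo[0]+12];rear=w[w[:,0]>hi[0]-12]
        print(nm,st[i,4],"x",lo[0].round(1),hi[0].round(1),"y",lo[1].round(1),hi[1].round(1),"front width",np.ptp(front[:,1]).round(1),"rear width",np.ptp(rear[:,1]).round(1))
```

```text
top 541 x -36.5 32.6 y -68.8 -36.3 front width 13.2 rear width 33.2
top 546 x -38.0 31.0 y -16.8 16.0 front width 13.0 rear width 33.6
top 558 x -34.3 35.3 y 36.1 69.0 front width 13.3 rear width 33.7
side 69 x 21.9 72.7 y -82.1 -68.6 front width 11.4 rear width 11.2
```

Top view: three flat full-length outlines, one per pocket, each with its narrow tongue at the front. Next I'll clear the arm from the side view to check heights numerically.

```bash
python3 -m crank '[[0,580,0,0,46],[0,580,0,0,46],[0,580,0,0,46],[0,580,0,0,46],[0,580,0,0,46],[0,580,0,0,46],[0,580,0,0,46],[0,580,0,0,46],[0,580,0,0,46],[0,580,0,0,46]]'|head -2; python3 -m crank '[[-60,600,0,0,46],[-60,600,0,0,46],[-60,600,0,0,46],[-60,600,0,0,46],[-60,600,0,0,46],[-60,600,0,0,46],[-60,600,0,0,46],[-60,600,0,0,46],[-60,600,0,0,46],[-60,600,0,0,46]]'|head -2; python3 -m crank '[[-40,200,0,0,46],[-40,200,0,0,46],[-40,200,0,0,46],[-40,200,0,0,46],[-40,200,0,0,46],[-40,200,0,0,46]]'
python3 - <<'E'
from cell import env;from h import *
c=env.read_camera("side");im=c["img"]
hsv=cv2.cvtColor(im,cv2.COLOR_BGR2HSV);k=np.zeros(im.shape[:2],np.uint8)
q=np.array([proj(c,[*tray(x,y),36.5]) for x in(-46,46) for y in(-79,79)]);x0,y0=q.min(0).astype(int);x1,y1=q.max(0).astype(int)
k[y0:y1,x0:x1]=((hsv[...,1]<70)&(hsv[...,2]>60)).astype(np.uint8)[y0:y1,x0:x1]
n,l,st,ce=cv2.connectedComponentsWithStats(k)
a=np.radians(TY);Rt=np.array([[np.cos(a),np.sin(a)],[-np.sin(a),np.cos(a)]])
for i in range(1,n):
    if st[i,4]<30:continue
    w=np.array([Rt@(ray(c,u,36)-TR) for u in np.argwhere(l==i)[:,::-1]])
    for A,B in((-45,-18),(-18,5),(5,45)):
        v=w[(w[:,0]>=A)&(w[:,0]<B)]
        if len(v)>3:print(i,st[i,4],(A,B),"y",v[:,1].min().round(1),v[:,1].max().round(1))
    print(" x",w[:,0].min().round(1),w[:,0].max().round(1))
E
```

```text
t: 21.68
eef_pos: [422.1, 256.9, 188.1]
t: 22.52
eef_pos: [458.1, -158.3, 188.2]
t: 23.02
eef_pos: [456.0, -365.9, 187.9]
tcp_rot: [3.139, -0.001, 0.183]
ft_force: [0.4, 1.6, -0.8]
opening: 0.486
grip_force: 0.0
1 236 (-45, -18) y -63.3 -32.4
1 236 (-18, 5) y -68.4 -31.0
1 236 (5, 45) y -71.3 -30.5
 x -39.7 34.6
2 260 (-45, -18) y -17.6 15.6
2 260 (-18, 5) y -17.4 21.2
2 260 (5, 45) y -16.1 18.6
 x -40.8 33.2
3 294 (-45, -18) y 42.8 68.6
3 294 (-18, 5) y 35.3 74.0
3 294 (5, 45) y 35.5 71.8
 x -37.5 35.8
```

```bash
python3 -c "
from cell import env;print(env.job_done())"
```

```text
the job is handed in; nothing more can be done
None
```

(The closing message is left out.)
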